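Spring check of a two-corner mirror tilt mount

TASK

Check the springs of the mirror tilt mount: with closed fingertips press the corner with the round pad straight down until its pointer is level with the black index tab on its scale, not past the tab, hold it there for a second, and let go so that it springs back up. Then do the same with the corner with the square pad. Only press, one corner at a time: never pull a corner up, and leave the mirror, the index tabs and the loose things nearby alone.

Things in the scene. Friction and masses are not known exactly. Their poses are not given: they have to be found in the camera images.
- mount: grey base of the tilt mount, bolted down, 10 mm thick; origin on the table below the pivot at the mount's rear corner. x axis points away from the pads (away from the robot at yaw 0), y left, z up. In mm: pivot 50 up; round pad at (-60, 60), square pad (-60, -60), mirror (-60, 0) between them; pointer tips (-113, +-113), scale plates directly behind the tips (+x)
- round_pad_top (a point): centre of the flat top of the round knurled steel pad, 28 mm across, on the left (+y) corner of the tilting plate; moves with the plate. At rest 78 mm above the table. Axes at rest: z up, x and y as the mount's
- round_pointer (a point): free tip of the thin dark pointer (about 3 to 5 mm tall) of the left (+y) corner, which runs outwards from the corner and ends in front of its scale, 160 mm from the pivot and 60 mm above the table at rest; sinks by 1.9 times as much as the pad
- round_mark (a point): mark of the left (+y) scale: black index tab (16 mm wide, 8 mm tall) on the front of the upright aluminium scale plate (40 mm wide, top 76 mm above the table), just outside the pointer tip; the point is at mid-height of the tab's front, 12 to 24 mm below the resting pointer, z up. The tab must not be pushed along
- round_corner (a joint): tilt of the plate when the round knurled steel pad, 28 mm across is pressed, rad: 0 at rest, positive as the corner goes down (pad sinks 85 mm per rad, pointer tip 160 mm per rad), stops at -0.10 and 0.22. Spring 6 N m/rad: about 0.83 N at the pad per mm, no preload; springs back by itself
- square_pad_top (a point): centre of the flat top of the square steel pad, 26 mm wide, on the right (-y) corner of the tilting plate; moves with the plate. At rest 78 mm above the table. Axes at rest: z up, x and y as the mount's
- square_pointer (a point): free tip of the thin dark pointer (about 3 to 5 mm tall) of the right (-y) corner, which runs outwards from the corner and ends in front of its scale, 160 mm from the pivot and 60 mm above the table at rest; sinks by 1.9 times as much as the pad
- square_mark (a point): mark of the right (-y) scale: black index tab (16 mm wide, 8 mm tall) on the front of the upright aluminium scale plate (40 mm wide, top 76 mm above the table), just outside the pointer tip; the point is at mid-height of the tab's front, 12 to 24 mm below the resting pointer, z up. The tab must not be pushed along
- square_corner (a joint): tilt of the plate when the square steel pad, 26 mm wide is pressed, rad: 0 at rest, positive as the corner goes down (pad sinks 85 mm per rad, pointer tip 160 mm per rad), stops at -0.10 and 0.22. Spring 6 N m/rad: about 0.83 N at the pad per mm, no preload; springs back by itself
- mirror: round mirror in a black ring, 42 mm across, 5 mm high, lying between the pads, top 54 mm above the table; origin at the centre of its underside. Not to be touched. It lies on the square aluminium tilting plate (112 mm sides, top 49 mm up), which has a spring under each pad
- star_knob: loose black star-shaped clamping knob, 40 mm across, 19 mm high, left of the mount; origin at its underside
- loupe: loose black eye loupe, 38 mm across, 30 mm high, left of the mount; origin at its underside
- hex_key: loose black hex key, 32x74x7 mm, behind the mount; origin at its underside
- steel_block: loose steel block, 25x50x25 mm, left of the mount; origin at its underside

How it is judged:
By the outcome, as a careful person would: the job done as asked, in the order asked, and still so for the second after the job is handed in, with the robot touching nothing.
It also fails if it takes over 48 s, if anything falls off the work surface, if the arm or the gripper's body presses on something with over 40 N, if the wrist force passes 120 N, or if a joint passes its speed limit or range.

ROBOT

A 7-joint arm with a two-finger parallel gripper is mounted at the origin on a cart in front of the work surface, level with it; the furniture and walls round the work are solid. World frame = base frame: x ahead of the robot, y to its left, z up, the work surface at z = 0. Lengths are in m, angles in rad, forces in N, time in s.
With the tool pointing down it reaches from about 0.425 to 0.925 m from the base axis. Payload 6.8 kg.
Tool frame: the origin (TCP) lies on the centre line of the jaws, within the pads' length; the fingertips stand 25 mm ahead of it and the grasp point (between the pads) lies 6 mm ahead of it; z points along the fingers, y is the direction in which the jaws open and shut (so a half turn about z gives the same grasp; the last joint's range is limited). The gripper opens to 85 mm and grips with 20 to 120 N. Pads are 22 mm wide; open, the fingers measure 114 mm over their backs; the gripper's body (76 mm by 85 mm) begins 54 mm behind the grasp point. The pads swing forward as they close: fully open they stand 13 mm farther back than shut.
Start: joints at [1.102, 0.477, 0.022, 1.555, -0.011, 1.109, -0.083], TCP at [0.238, -0.632, 0.256] pointing down, gripper open.
Joint ranges: [-2.96, 2.96], [-0.34, 2.1], [-1.41, 1.46], [0.24, 2.44], [-1.37, 4.51], [0.17, 1.92], [-2.96, 2.96]. Speed limits (rad/s): [2.39, 2.39, 3.14, 3.14, 3.14, 3.14, 3.14].

INTERFACE

Orientations are given as a unit quaternion [w, x, y, z].
In Python, from station import status, cams, order, models gives the robot as it stands.
- The arm moves only by the tool move_arm, never from a script. Its argument "steps" is one flat list of numbers, 7 for each row, row after row: the gripper's target within -1 to 1 (fully open at 1, half-way at 0, shut at -1), then the shift along the world's x, y, z in cm, then the turn, a rotation vector about the world's x, y, z in degrees. A call has 1 to 8 rows; each row shifts and turns the commanded pose from where the row before left it; what a row does not reach is not made up. A row lasts 1/10 s, in which the tool goes at most 50 mm and 8.59 degrees, less where a joint would pass 70% of its speed; a pose out of reach is approached as far as the arm can. A call with a gripper value outside its range is refused whole. The fingers move at their own pace and stop on an object; "newtons" is the grip in N (left out, the last holds). Time passes only in rows, so rows that do not move let the fingers close. It gives the time, the measured TCP pose, the force and the opening at its end, in the units of the state.
- status.get_obs(): the state, without advancing time (a new reading comes with each control period).
- cams.read_camera(name): name is "scene" or "side" or "wrist"; returns a dict with "pixels" (420x560x3 uint8, red, green, blue), "mtx" (3x3 intrinsics, pixels), "T" (4x4, takes a point from camera to world coordinates); the wrist camera has in their place "T_tool_cam" (4x4, takes a point from camera to tool coordinates, whose origin is the TCP and whose axes are the flange's). Camera axes: x right, y down, z forward; pixel columns grow to the right and rows downward; lengths in m; the calibration is good to about 2 mm. A picture is of the moment at which its call begins: read the wrist's pose just before it. There is no depth.
- order.hand_in(): hands the job in, once; it reports no verdict.
Trained networks look in the newest picture that a camera, given by its name, has taken for a name from the list of things; names that differ only in an ending like _2 or _b are one class to them, and where a whole thing is asked for, a point or a joint stands for the part that bears it (a point fixed in the world has none). Each returns a list of dicts, best first, with "score" (0 to 1); they miss things now and then, are a little off and sometimes report something else, mostly with a low value. They report only what shows in the picture. A call takes as long as a camera call.
- models.silhouettes(camera, query): "region" (420x560 bool, what is visible of it) and "box" ([centre column, centre row, width, height] in pixels, round what is visible of it).
- models.place_of(camera, query): "position" ([row, column] in pixels: a listed point, or the origin of a listed thing).
The state is a dict: "t": time; "q": joint angles; "joint_vel": joint speeds; "joint_torque": joint torques, N m; "eef_pos": TCP position; "tool_rot": TCP orientation; "contact_force": force on the tool from outside, world axes, zero at the start; "torque": the same for the moment, N m; "gripper_width": opening from 0.0 (shut) to 1.0 (fully open).
Only numpy, scipy, OpenCV 4.12 (cv2) and the standard library are available. Lean on these libraries where they do the work, as an engineer would, in place of code of your own. Each camera call takes 0.05 s, during which the arm holds its last target.

## Working session

There is one attempt and no reset: what is moved stays moved. The work goes in short steps, Python scripts to look and compute and a tool call to move; the robot and the scene stay as the last step left them, time stands still between calls to the robot, and variables do not carry over. Pictures are saved under pics/ and viewed, and the job is handed in when it is done.

Besides the shell and the picture viewer there is one more tool, called after "Call:" as name(argument=value, ...), one argument or row to a line, values as JSON. move_arm: Moves the arm, as the interface text tells. Its arguments: {"type":"object","properties":{"steps":{"type":"array"},"newtons":{"type":"number"}},"required":["steps"]}

```bash
mkdir -p pics; ls; python3 - <<'E'
from station import status,cams,models
import cv2
o=status.get_obs();print(o['t'],o['eef_pos'],o['tool_rot'],o['contact_force'],o['gripper_width'])
for c in ['scene','side']:
    r=cams.read_camera(c);cv2.imwrite(f'pics/{c}0.png',r['pixels'][:,:,::-1]);print(c,r['mtx'],r['T'])
    for n in ['round_pad_top','square_pad_top','round_pointer','square_pointer','round_mark','square_mark','mirror','mount']:
        print(n,[(p['score'],p['position']) for p in models.place_of(c,n)[:2]])
print(status.get_obs()['t'])
E
```

```text
pics
0.0 [ 0.23808929 -0.63102562  0.25529155] [-9.08717292e-04  9.83769761e-01  1.79432927e-01 -2.36518905e-04] [0.46999059 0.6152575  0.57546917] 1.001744046801479
scene [[487.06356985   0.         274.83581518]
 [  0.         487.06356985 205.27565861]
 [  0.           0.           1.        ]] [[-0.81462452 -0.3718004   0.44514195  0.15114111]
 [-0.57959864  0.55000555 -0.60129803  0.48600767]
 [-0.02126769 -0.74783578 -0.66354301  0.77352367]
 [ 0.          0.          0.          1.        ]]
round_pad_top [(0.95, [196.0, 308.0])]
square_pad_top [(0.56, [161.8, 326.8]), (0.55, [229.0, 321.1])]
round_pointer [(0.83, [219.5, 321.3])]
square_pointer [(0.79, [161.6, 354.7])]
round_mark [(0.48, [228.1, 319.7])]
square_mark []
mirror [(0.61, [190.4, 316.5])]
mount [(0.85, [198.5, 295.1])]
side [[537.58035606   0.         283.8819587 ]
 [  0.         537.58035606 201.33678439]
 [  0.           0.           1.        ]] [[ 0.84123045  0.3739188  -0.39053304  1.05679554]
 [ 0.54034612 -0.5561633   0.63143364 -0.86640013]
 [ 0.01890476 -0.74220423 -0.66990708  0.87599246]
 [ 0.          0.          0.          1.        ]]
round_pad_top [(0.78, [226.7, 252.6])]
square_pad_top [(0.57, [265.5, 227.2]), (0.53, [255.3, 239.3])]
round_pointer [(0.92, [208.2, 238.8])]
square_pointer [(0.87, [286.5, 191.2])]
round_mark [(0.51, [207.3, 242.3])]
square_mark []
mirror [(0.63, [255.2, 238.2])]
mount [(0.87, [278.5, 269.0]), (0.44, [179.5, 269.5])]
0.9
```

```bash
python3 - <<'E'
import cv2
for c,(x0,y0) in {'scene':(220,100),'side':(150,130)}.items():
    a=cv2.imread(f'pics/{c}0.png')[y0:y0+190,x0:x0+250]
    cv2.imwrite(f'pics/{c}0c.png',cv2.resize(a,None,fx=3.2,fy=3.15,interpolation=cv2.INTER_CUBIC))
E
```

```text
(no output)
```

View pics/scene0.png

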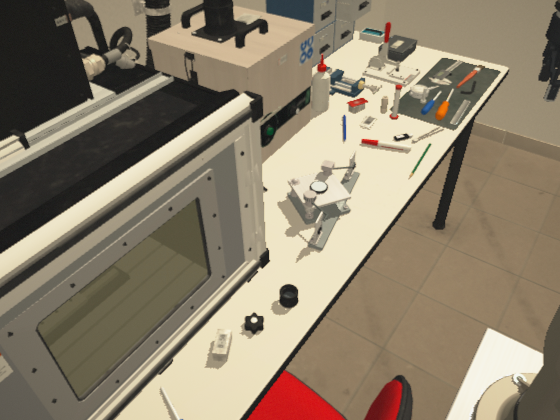

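View pics/side0.png

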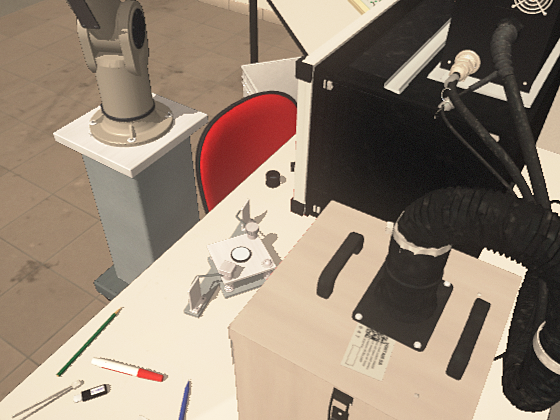

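```bash
sleep 0
```

```text
(no output)
```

View pics/scene0c.png

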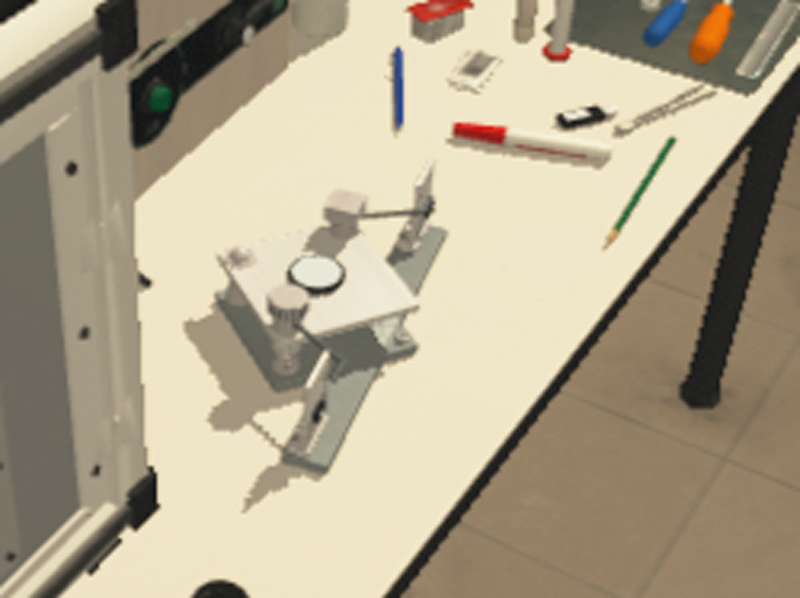

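View pics/side0c.png

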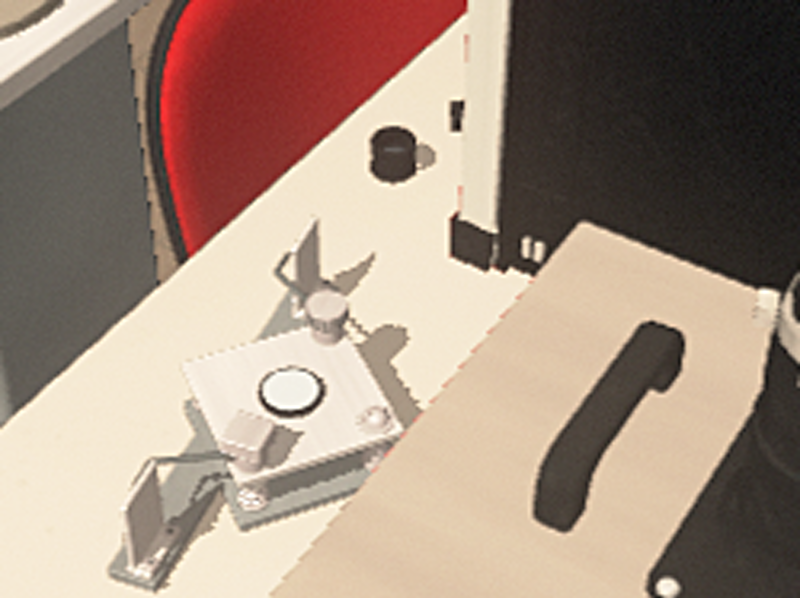

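```bash
cat > h.py <<'E'
import numpy as np
from scipy.spatial.transform import Rotation as R
from scipy.optimize import least_squares
def Rt(q): return R.from_quat([q[1],q[2],q[3],q[0]]).as_matrix()
def proj(K,T,P):
    P=np.atleast_2d(P); p=(P-T[:3,3])@T[:3,:3]; return np.c_[p[:,0]/p[:,2]*K[0,0]+K[0,2],p[:,1]/p[:,2]*K[1,1]+K[1,2]]
M={'round_pad_top':(-.06,.06,.078),'square_pad_top':(-.06,-.06,.078),'round_pointer':(-.113,.113,.060),'square_pointer':(-.113,-.113,.060),'mirror':(-.06,0,.049)}
def w(p,pt): 
    c,s=np.cos(p[2]),np.sin(p[2]); pt=np.array(pt,float); return np.array([p[0]+c*pt[0]-s*pt[1],p[1]+s*pt[0]+c*pt[1],pt[2]])
def fit(obs,p0):  # obs: list of (K,T,name,row,col)
    f=lambda p: np.concatenate([proj(K,T,w(p,M[n]))[0]-[c,r] for K,T,n,r,c in obs])
    s=least_squares(f,p0,loss='soft_l1',f_scale=1.5); return s.x,f(s.x).reshape(-1,2)
E
python3 - <<'E'
from h import *
from station import cams
D={'scene':dict(round_pad_top=(196,308),square_pad_top=(161.8,326.8),round_pointer=(219.5,321.3),square_pointer=(161.6,354.7),mirror=(187,318)),
'side':dict(round_pad_top=(226.7,252.6),square_pad_top=(265.5,227.2),round_pointer=(208.2,238.8),square_pointer=(286.5,191.2),mirror=(254,241))}
obs=[]
for c in D:
    r=cams.read_camera(c)
    for n in D[c]: obs.append((r['mtx'],r['T'],n,*D[c][n]))
for y0 in [0,1.5,3,-1.5]:
    x,e=fit(obs,[.6,-.2,y0]); print(x,np.abs(e).max())
x,e=fit(obs,[.6,-.2,0])
for o,ee in zip(obs,e): print(o[2],ee.round(1))
for n in M: print(n,w(x,M[n]).round(4))
r=cams.read_camera('wrist');print(r['T_tool_cam'],r['mtx'])
E
```

```text
[ 0.64962481 -0.26455573  0.20223413] 2.494148947982552
[ 0.64962481 -0.26455573  0.20223416] 2.4941483616143216
[ 0.64962481 -0.26455573  6.48541946] 2.494148557926792
[ 0.64962481 -0.26455573  0.20223415] 2.4941484376849417
round_pad_top [ 0.5 -2.5]
square_pad_top [-0.2  1.5]
round_pointer [1.5 1.5]
square_pointer [-0.7  0.5]
mirror [-0.6  0.6]
round_pad_top [-0.4 -0.2]
square_pad_top [0.2 1.1]
round_pointer [1.2 2.1]
square_pointer [-0.1 -2.2]
mirror [-0.2  1.4]
round_pad_top [ 0.5788 -0.2178  0.078 ]
square_pad_top [ 0.6029 -0.3354  0.078 ]
round_pointer [ 0.5162 -0.1766  0.06  ]
square_pointer [ 0.5616 -0.3979  0.06  ]
mirror [ 0.5908 -0.2766  0.049 ]
[[ 3.91936194e-04 -9.61046407e-01 -2.76386776e-01  6.98927777e-02]
 [ 9.99998761e-01 -4.46905457e-05  1.57346673e-03  3.50613415e-04]
 [-1.52452642e-03 -2.76387050e-01  9.61045199e-01 -1.16499366e-01]
 [ 0.00000000e+00  0.00000000e+00  0.00000000e+00  1.00000000e+00]] [[325.62327766   0.         276.04222598]
 [  0.         325.62327766 214.19010676]
 [  0.           0.           1.        ]]
```

Call:
move_arm(
  steps=[-1,1.7,2.0,0,0,0,8.5,-1,1.7,2.0,0,0,0,8.5,-1,1.7,2.0,0,0,0,8.5,-1,1.7,2.0,0,0,0,8.5,-1,1.7,2.0,0,0,0,8.5,-1,1.7,2.0,0,0,0,8.5,-1,1.7,2.0,0,0,0,8.5,-1,1.7,2.0,0,0,0,8.5],
  newtons=20,
)

```text
t: 1.85
eef_pos: [0.3749, -0.4708, 0.2565]
tool_rot: [0.0, 0.713, 0.701, -0.0]
contact_force: [0.3, -0.6, -0.7]
gripper_width: 0.0
```

Call:
move_arm(
  steps=[-1,1.7,2.0,0,0,0,8.5,-1,1.7,2.0,0,0,0,8.5,-1,1.7,2.0,0,0,0,8.5,-1,1.7,2.0,0,0,0,8.5,-1,1.7,2.0,0,0,0,8.5,-1,1.7,2.0,0,0,0,8.5,-1,1.7,2.0,0,0,0,8.5,-1,1.7,2.0,0,0,0,8.5],
)

```text
t: 2.65
eef_pos: [0.5109, -0.3109, 0.2565]
tool_rot: [0.0, 0.199, 0.98, -0.0]
contact_force: [0.9, 0.0, 0.1]
gripper_width: 0.0
```

Call:
move_arm(
  steps=[-1,1.5,2.0,0,0,0,8.5,-1,1.5,2.0,0,0,0,8.5,-1,1.5,2.0,0,0,0,8.5,-1,1.5,2.0,0,0,0,8.5,-1,0,0,0,1.5,-7.35,0,-1,0,0,0,1.5,-7.35,0,-1,0,0,-1,1.5,-7.35,0,-1,0,0,-1,1.5,-7.35,0],
)

```text
t: 3.45
eef_pos: [0.5707, -0.232, 0.2374]
tool_rot: [0.26, -0.09, 0.961, 0.026]
contact_force: [0.9, -0.3, -2.2]
gripper_width: 0.001
```

```bash
cat > look.py <<'E'
import sys,cv2
from h import *
from station import status,cams,models
def look(name):
    o=status.get_obs(); r=cams.read_camera('wrist'); T=np.eye(4);T[:3,:3]=Rt(o['tool_rot']);T[:3,3]=o['eef_pos']
    T=T@r['T_tool_cam']; cv2.imwrite(f'pics/{name}.png',r['pixels'][:,:,::-1]); np.savez(f'pics/{name}.npz',K=r['mtx'],T=T)
    print('t',o['t'],'tcp',o['eef_pos'].round(4),'F',o['contact_force'].round(2),'w',round(o['gripper_width'],3),'\n',Rt(o['tool_rot']).round(3),'cam',T[:3,3].round(3))
    return r['mtx'],T,o
E
python3 - <<'E'
from look import *
K,T,o=look('w1')
for n in ['round_pad_top','round_pointer','square_pointer','round_mark','square_mark','square_pad_top','mirror']:
    print(n,[(p['score'],p['position']) for p in models.place_of('wrist',n)[:2]])
E
```

```text
t 3.45 tcp [ 0.5707 -0.232   0.2374] F [ 0.85 -0.34 -2.16] w 0.001 
 [[-0.848 -0.186  0.496]
 [-0.159  0.982  0.097]
 [-0.505  0.004 -0.863]] cam [ 0.452 -0.255  0.302]
round_pad_top [(0.63, [116.1, 296.5])]
round_pointer [(0.84, [32.8, 367.9])]
square_pointer [(0.69, [33.3, 53.9]), (0.68, [27.1, 369.9])]
round_mark [(0.75, [27.6, 368.8])]
square_mark [(0.49, [32.9, 51.6])]
square_pad_top [(0.59, [118.2, 133.9])]
mirror [(0.63, [99.2, 217.3])]
```

View pics/w1.png

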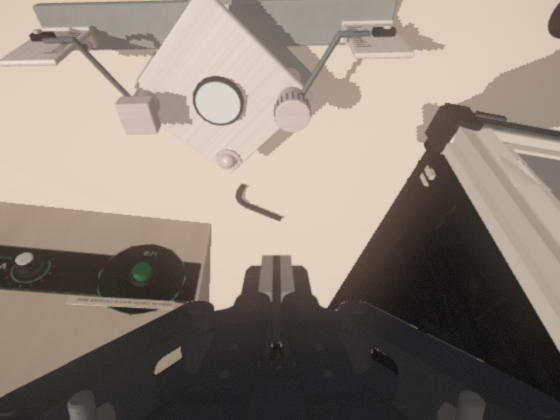

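```bash
python3 - <<'E'
from h import *
d=np.load('pics/w1.npz')
D=dict(round_pad_top=(113,293),square_pad_top=(115,138),round_pointer=(32.8,373),square_pointer=(36,52),mirror=(103,217.5))
obs=[(d['K'],d['T'],n,*D[n]) for n in D]
x,e=fit(obs,[.65,-.26,.2]);print(x,e.round(1))
for n in M: print(n,w(x,M[n]).round(4), proj(d['K'],d['T'],w([.6496,-.2646,.2022],M[n])).round(1))
E
```

```text
[ 0.64717204 -0.26404641  0.1967298 ] [[ 1.2  4.4]
 [-1.   3.8]
 [ 0.4 -0.3]
 [-9.3  0. ]
 [ 2.4 -3.3]]
round_pad_top [ 0.5766 -0.2169  0.078 ] [[292.3 119.7]]
square_pad_top [ 0.6001 -0.3346  0.078 ] [[136.3 121.9]]
round_pointer [ 0.5143 -0.1753  0.06  ] [[370.5  35.2]]
square_pointer [ 0.5584 -0.397   0.06  ] [[42.6 40.6]]
mirror [ 0.5883 -0.2758  0.049 ] [[218.7 102.3]]
```

Call:
move_arm(
  steps=[-1,0.2,0.7,-2.3,0,0,0,-1,0.2,0.7,-2.3,0,0,0,-1,0,0,-2.3,0,0,0,-1,0,0,-2.2,0,0,0,-1,0,0,0,0,0,0,-1,0,0,0,0,0,0],
)

```text
t: 4.45
eef_pos: [0.5756, -0.2167, 0.1461]
tool_rot: [0.258, -0.091, 0.962, 0.028]
contact_force: [-0.2, -0.2, 0.4]
gripper_width: 0.0
```

```bash
python3 - <<'E'
from look import *
K,T,o=look('w2')
for n in ['round_pad_top','round_pointer','round_mark']:
    print(n,[(p['score'],p['position']) for p in models.place_of('wrist',n)[:2]], proj(K,T,w([.6484,-.2643,.2],M.get(n,M['round_pointer']))).round(1))
E
```

```text
t 4.45 tcp [ 0.5756 -0.2167  0.1461] F [-0.25 -0.15  0.38] w 0.0 
 [[-0.851 -0.189  0.49 ]
 [-0.16   0.982  0.101]
 [-0.5    0.007 -0.866]] cam [ 0.458 -0.24   0.212]
round_pad_top [(0.94, [187.8, 276.8])] [[274.2 192.7]]
round_pointer [(0.79, [79.6, 381.3])] [[384.1  83.4]]
round_mark [(0.57, [71.6, 378.8])] [[384.1  83.4]]
```

View pics/w2.png

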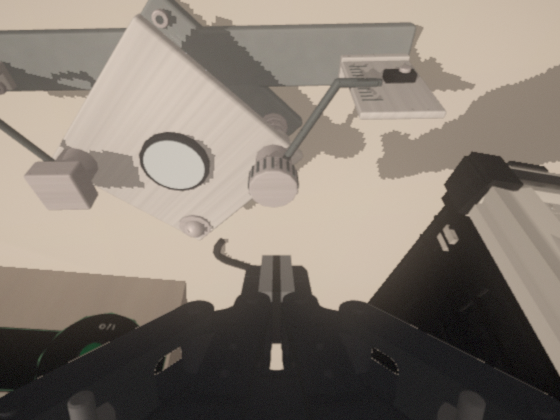

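```bash
cat > z.py <<'E'
import cv2,sys
n,x,y,w,h=sys.argv[1],*map(int,sys.argv[2:6])
a=cv2.imread(f'pics/{n}.png')[y:y+h,x:x+w]; f=min(790/w,590/h)
cv2.imwrite(f'pics/{n}z.png',cv2.resize(a,None,fx=f,fy=f,interpolation=cv2.INTER_CUBIC));print(f)
E
python3 z.py w2 330 45 120 85
```

```text
6.583333333333333
```

View pics/w2z.png

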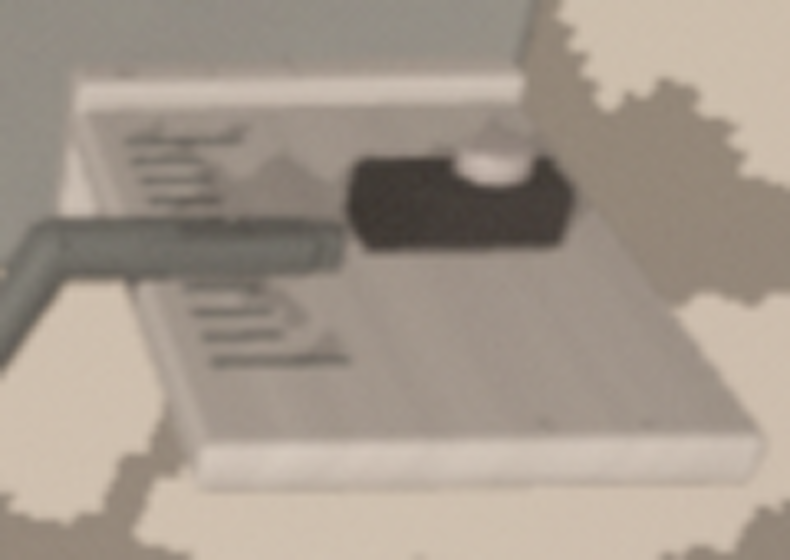

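```bash
cat > pl.py <<'E'
from h import *
def ray(d,u,v):
    K,T=d['K'],d['T']; r=T[:3,:3]@np.array([(u-K[0,2])/K[0,0],(v-K[1,2])/K[1,1],1]); return T[:3,3],r
def onz(d,u,v,z):
    c,r=ray(d,u,v); return c+r*(z-c[2])/r[2]
def onplane(d,u,v,yaw,s):  # plane u.x = s
    n=np.array([np.cos(yaw),np.sin(yaw),0]);c,r=ray(d,u,v); return c+r*(s-n@c)/(n@r)
def tomount(p,m):
    c,s=np.cos(m[2]),np.sin(m[2]); a=np.array(p[:2])-m[:2]; return np.array([c*a[0]+s*a[1],-s*a[0]+c*a[1],p[2]])
E
python3 - <<'E'
from pl import *
d=np.load('pics/w2.npz');f=6.5833;m=np.array([.6484,-.2643,.2])
Z=lambda x,y:(330+x/f,45+y/f)
for p in [(200,437),(760,435)]: print('plate top',tomount(onz(d,*Z(*p),.076),m).round(4))
s=np.mean([tomount(onz(d,*Z(*p),.076),m)[0] for p in [(200,437),(760,435)]])
yaw=m[2];n=np.array([np.cos(yaw),np.sin(yaw)])
for off in (0,-.002,-.004,-.006):
  for nm,p in dict(tabtop=(460,247),tabmid=(460,200),tabbot=(400,160),tipc=(330,247),corner_t=(575,190),base=(300,105)).items():
    q=onplane(d,*Z(*p),yaw,n@m[:2]+s+off); print(off,nm,tomount(q,m).round(4))
print(proj(d['K'],d['T'],w(m,M['round_pointer'])))
E
```

```text
plate top [-0.1074  0.0998  0.076 ]
plate top [-0.1071  0.1384  0.076 ]
0 tabtop [-0.1073  0.1256  0.0467]
0 tabmid [-0.1073  0.1279  0.0381]
0 tabbot [-0.1073  0.125   0.0302]
0 tipc [-0.1073  0.1155  0.0464]
0 corner_t [-0.1073  0.1377  0.0365]
0 base [-0.1073  0.1192  0.0184]
-0.002 tabtop [-0.1093  0.1239  0.0511]
-0.002 tabmid [-0.1093  0.1261  0.0428]
-0.002 tabbot [-0.1093  0.1233  0.035 ]
-0.002 tipc [-0.1093  0.114   0.0508]
-0.002 corner_t [-0.1093  0.1357  0.0412]
-0.002 base [-0.1093  0.1177  0.0235]
-0.004 tabtop [-0.1113  0.1222  0.0555]
-0.004 tabmid [-0.1113  0.1243  0.0474]
-0.004 tabbot [-0.1113  0.1216  0.0399]
-0.004 tipc [-0.1113  0.1126  0.0552]
-0.004 corner_t [-0.1113  0.1336  0.0458]
-0.004 base [-0.1113  0.1161  0.0287]
-0.006 tabtop [-0.1133  0.1204  0.0599]
-0.006 tabmid [-0.1133  0.1226  0.052 ]
-0.006 tabbot [-0.1133  0.1199  0.0447]
-0.006 tipc [-0.1133  0.1111  0.0597]
-0.006 corner_t [-0.1133  0.1316  0.0505]
-0.006 base [-0.1133  0.1146  0.0339]
[[384.10257762  83.35909616]]
```

Call:
move_arm(
  steps=[-1,-1.4,-1.85,0.5,1.5,-7.35,0,-1,-1.4,-1.85,0,1.5,-7.35,0,-1,-1.4,-1.85,0,1.5,-7.35,0,-1,-1.5,-1.85,0,1.5,-7.35,0,-1,0,0,-1.2,0,0,0,-1,0,0,-1.2,0,0,0,-1,0,0,-1.2,0,0,0,-1,0,0,0,0,0,0],
)

```text
t: 5.45
eef_pos: [0.5445, -0.2503, 0.0881]
tool_rot: [0.323, -0.088, 0.942, 0.035]
contact_force: [0.1, -0.3, 0.3]
gripper_width: 0.002
```

```bash
python3 - <<'E'
from look import *
K,T,o=look('w3');print(o['q'])
for n in ['round_pad_top','square_pad_top','round_pointer','square_pointer','round_mark','square_mark']:
    print(n,[(p['score'],p['position']) for p in models.place_of('wrist',n)[:2]], proj(K,T,w([.6484,-.2643,.2],M.get(n,M['round_pointer']))).round(1))
E
```

```text
t 5.45 tcp [ 0.5445 -0.2503  0.0881] F [ 0.1  -0.35  0.34] w 0.002 
 [[-0.776 -0.188  0.602]
 [-0.142  0.982  0.123]
 [-0.615  0.01  -0.789]] cam [ 0.419 -0.275  0.136]
[ 1.35841184  0.78480516 -1.04344062  2.15778384  1.51434946  0.17762435
  0.93486489]
round_pad_top [(0.74, [311.2, 327.8])] [[326.7 311. ]]
square_pad_top [(0.64, [311.7, 93.4])] [[ 97.  313.8]]
round_pointer [(0.57, [219.4, 458.6])] [[462.9 223.9]]
square_pointer [] [[-71.6 230.9]]
round_mark [(0.92, [195.2, 456.5])] [[462.9 223.9]]
square_mark [(0.33, [310.5, 94.7])] [[462.9 223.9]]
```

View pics/w3.png

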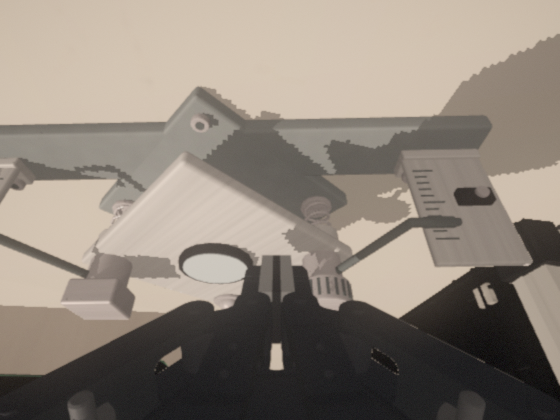

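```bash
python3 z.py w3 390 140 150 110
```

```text
5.266666666666667
```

View pics/w3z.png

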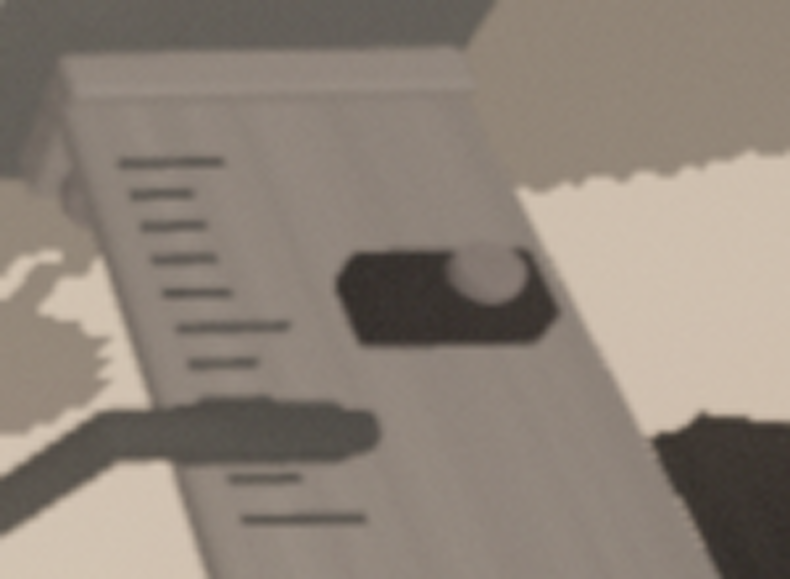

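```bash
python3 - <<'E'
from pl import *
d=np.load('pics/w3.npz');f=5.26667;m=np.array([.6484,-.2643,.2])
Z=lambda x,y:(390+x/f,140+y/f)
pt=[(434,264),(527,264)]
print([tomount(onz(d,*p,.076),m).round(4) for p in pt])
s=np.mean([tomount(onz(d,*p,.076),m)[0] for p in pt]);yaw=m[2];n=np.array([np.cos(yaw),np.sin(yaw)])
for off in (0,-.002,-.004,-.006):
  print(off,{nm:(tomount(onplane(d,*Z(*p),yaw,n@m[:2]+s+off),m)[1:]*1e3).round(1) for nm,p in dict(tabtop=(450,344),tabtopfront=(560,308),tabbot=(400,252),tabL=(338,285),screw=(488,272),tip=(345,432),base=(270,93),tick0=(170,162),tick1=(302,519)).items()})
E
```

```text
[array([-0.108 ,  0.0981,  0.076 ]), array([-0.107 ,  0.1363,  0.076 ])]
0 {'tabtop': array([126. ,  46.1]), 'tabtopfront': array([137.2,  42.3]), 'tabbot': array([125.4,  35.6]), 'tabL': array([118.5,  39.3]), 'screw': array([132.4,  38.1]), 'tip': array([113.9,  55.3]), 'base': array([119.8,  15.1]), 'tick0': array([107.6,  24.1]), 'tick1': array([107.6,  63.7])}
-0.002 {'tabtop': array([124.5,  47.6]), 'tabtopfront': array([135.4,  43.9]), 'tabbot': array([123.9,  37.3]), 'tabL': array([117.1,  41. ]), 'screw': array([130.8,  39.7]), 'tip': array([112.5,  56.6]), 'base': array([118.4,  17.1]), 'tick0': array([106.4,  26. ]), 'tick1': array([106.3,  65. ])}
-0.004 {'tabtop': array([123. ,  49.2]), 'tabtopfront': array([133.7,  45.4]), 'tabbot': array([122.3,  39. ]), 'tabL': array([115.7,  42.6]), 'screw': array([129.1,  41.4]), 'tip': array([111.2,  58. ]), 'base': array([117. ,  19.1]), 'tick0': array([105.2,  27.8]), 'tick1': array([105.1,  66.2])}
-0.006 {'tabtop': array([121.5,  50.7]), 'tabtopfront': array([132.,  47.]), 'tabbot': array([120.8,  40.6]), 'tabL': array([114.3,  44.2]), 'screw': array([127.5,  43. ]), 'tip': array([109.9,  59.3]), 'base': array([115.6,  21.1]), 'tick0': array([104. ,  29.7]), 'tick1': array([103.9,  67.4])}
```

Call:
move_arm(
  steps=[-1,0,0,3,0,0,0,-1,0,0,2.7,-1.5,7.4,0,-1,1.5,1.6,0,0,0,0,-1,1.5,1.6,0,0,0,0,-1,0,0,0,0,0,0,-1,0,0,0,0,0,0],
)

```text
t: 6.4
eef_pos: [0.5768, -0.2218, 0.1283]
tool_rot: [0.277, -0.087, 0.956, 0.024]
contact_force: [-0.7, 0.1, -0.8]
gripper_width: -0.005
```

```bash
python3 - <<'E'
from look import *
K,T,o=look('w4');print(o['q'].round(3))
for c in ['wrist']:
  for n in ['round_pad_top']: print([(p['score'],p['position']) for p in models.place_of('wrist',n)[:2]])
R_=Rt(o['tool_rot'])
print('edge pts',[(o['eef_pos']+R_@np.array(v)).round(4) for v in [(.011,0,.025),(0,0,.025),(-.011,0,.025)]])
E
```

```text
t 6.4 tcp [ 0.5768 -0.2218  0.1283] F [-0.67  0.14 -0.82] w -0.005 
 [[-0.831 -0.18   0.527]
 [-0.154  0.984  0.094]
 [-0.535 -0.003 -0.845]] cam [ 0.456 -0.244  0.189]
[ 1.276  0.721 -1.121  2.083  1.116  0.358  1.191]
[(0.84, [209.7, 285.7])]
edge pts [array([ 0.5809, -0.2211,  0.1013]), array([ 0.59  , -0.2194,  0.1072]), array([ 0.5991, -0.2178,  0.1131])]
```

View pics/w4.png

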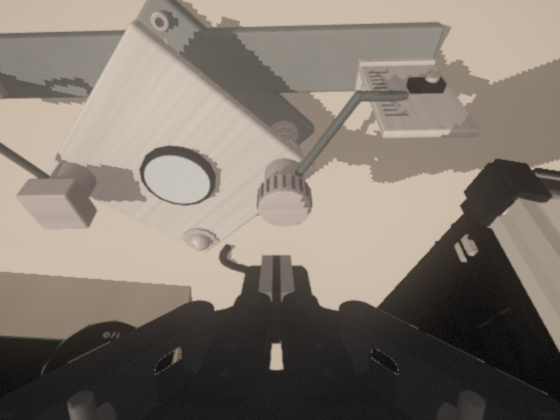

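Call:
move_arm(
  steps=[-1,-0.2,0.2,0,0,0,0,-1,-0.15,0.15,-1.0,0,0,0,-1,0,0,-0.9,0,0,0,-1,0,0,0,0,0,0,-1,0,0,0,0,0,0],
)

```text
t: 7.0
eef_pos: [0.5731, -0.2189, 0.1092]
tool_rot: [0.277, -0.086, 0.957, 0.024]
contact_force: [-0.3, -0.5, 0.4]
gripper_width: 0.002
```

```bash
python3 - <<'E'
from look import *
K,T,o=look('w5')
R_=Rt(o['tool_rot'])
for n in ['round_pad_top']:
  for p in models.place_of('wrist',n)[:2]:
    import pl; print(p['score'],p['position'],pl.onz(dict(K=K,T=T),p['position'][1],p['position'][0],.078))
print('edge pts',[(o['eef_pos']+R_@np.array(v)).round(4) for v in [(.011,0,.025),(0,0,.025)]])
E
```

```text
t 7.0 tcp [ 0.5731 -0.2189  0.1092] F [-0.3  -0.46  0.42] w 0.002 
 [[-0.831 -0.178  0.527]
 [-0.152  0.984  0.094]
 [-0.535 -0.002 -0.845]] cam [ 0.452 -0.241  0.17 ]
0.72 [244.6, 280.3] [ 0.57550821 -0.21697839  0.078     ]
edge pts [array([ 0.5771, -0.2182,  0.0821]), array([ 0.5862, -0.2166,  0.088 ])]
```

View pics/w5.png

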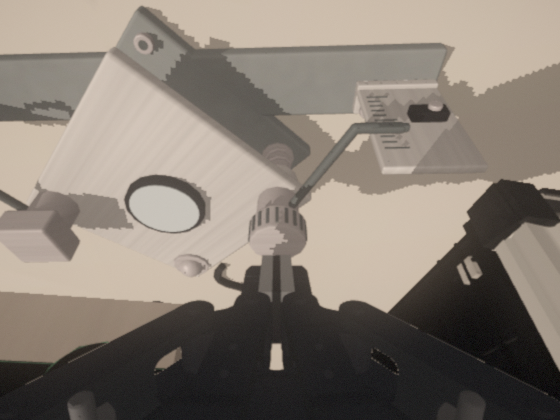

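Call:
move_arm(
  steps=[-1,0,0,-0.3,0,0,0,-1,0,0,-0.3,0,0,0,-1,0,0,-0.3,0,0,0,-1,0,0,0,0,0,0,-1,0,0,0,0,0,0],
)

```text
t: 7.6
eef_pos: [0.5734, -0.2183, 0.1003]
tool_rot: [0.278, -0.087, 0.956, 0.024]
contact_force: [-2.4, 0.5, 3.4]
gripper_width: 0.001
```

```bash
python3 - <<'E'
from look import *
K,T,o=look('w6')
R_=Rt(o['tool_rot'])
print('edge pts',[(o['eef_pos']+R_@np.array(v)).round(4) for v in [(.011,0,.025),(0,0,.025)]])
for n in ['round_pointer','round_mark']: print([(p['score'],p['position']) for p in models.place_of('wrist',n)[:2]])
E
python3 z.py w6 330 60 160 115
```

```text
t 7.6 tcp [ 0.5734 -0.2183  0.1003] F [-2.45  0.49  3.41] w 0.001 
 [[-0.831 -0.179  0.527]
 [-0.152  0.984  0.094]
 [-0.535 -0.002 -0.845]] cam [ 0.453 -0.241  0.161]
edge pts [array([ 0.5775, -0.2177,  0.0733]), array([ 0.5866, -0.216 ,  0.0791])]
[(0.91, [126.0, 411.5])]
[(0.61, [120.5, 411.9])]
4.9375
```

View pics/w6.png

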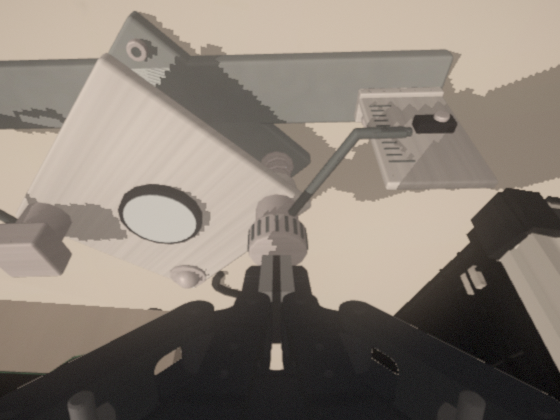

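View pics/w6z.png

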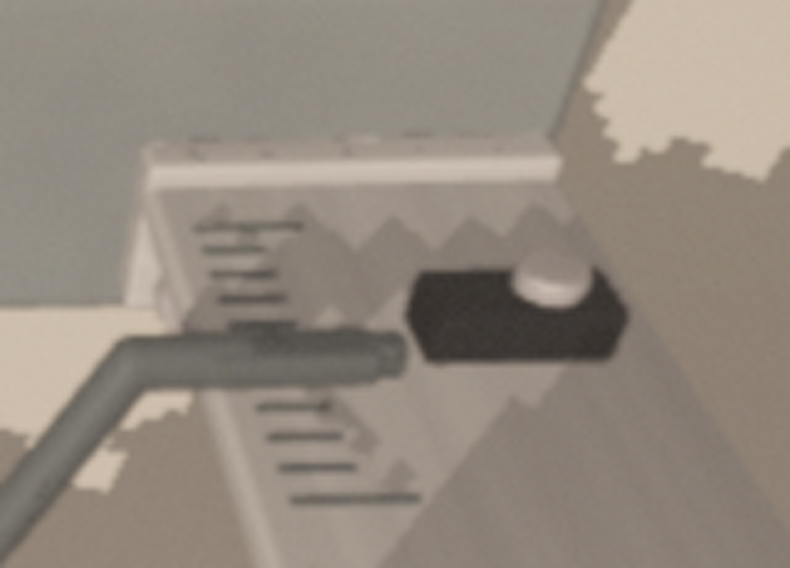

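```bash
python3 z.py w5 330 60 160 115; cat > tip.py <<'E'
from pl import *
def tipz(name,u,v,m,x=-.113,ptop=None):
    d=np.load(f'pics/{name}.npz'); n=np.array([np.cos(m[2]),np.sin(m[2])])
    if ptop is not None:
        x=x+ np.mean([tomount(onz(d,*p,.076),m)[0] for p in ptop])+.1073
    return tomount(onplane(d,u,v,m[2],n@m[:2]+x),m)
E
python3 - <<'E'
from tip import *
m=np.array([.6484,-.2643,.2]);f=4.9375;Z=lambda x,y:(330+x/f,60+y/f)
print('w6 tip',tipz('w6',*Z(385,357),m))
for x in (-.1073,-.1093,-.1113,-.113): print(x,'tab rear top',tipz('w6',*Z(500,361),m,x),'front bot',tipz('w6',*Z(460,270),m,x))
d=np.load('pics/w6.npz');print([tomount(onz(d,*p,.076),m).round(4) for p in [(388,189),(497,187)]])
E
```

```text
4.9375
w6 tip [-0.113       0.11114168  0.0538121 ]
-0.1073 tab rear top [-0.1073      0.12426195  0.04639414] front bot [-0.1073      0.12502095  0.03249231]
-0.1093 tab rear top [-0.1093      0.12270396  0.04926001] front bot [-0.1093      0.12344395  0.0357064 ]
-0.1113 tab rear top [-0.1113      0.12114598  0.05212588] front bot [-0.1113      0.12186695  0.03892048]
-0.113 tab rear top [-0.113       0.11982169  0.05456187] front bot [-0.113       0.1205265   0.04165246]
[array([-0.1043,  0.1006,  0.076 ]), array([-0.1047,  0.1393,  0.076 ])]
```

View pics/w5z.png

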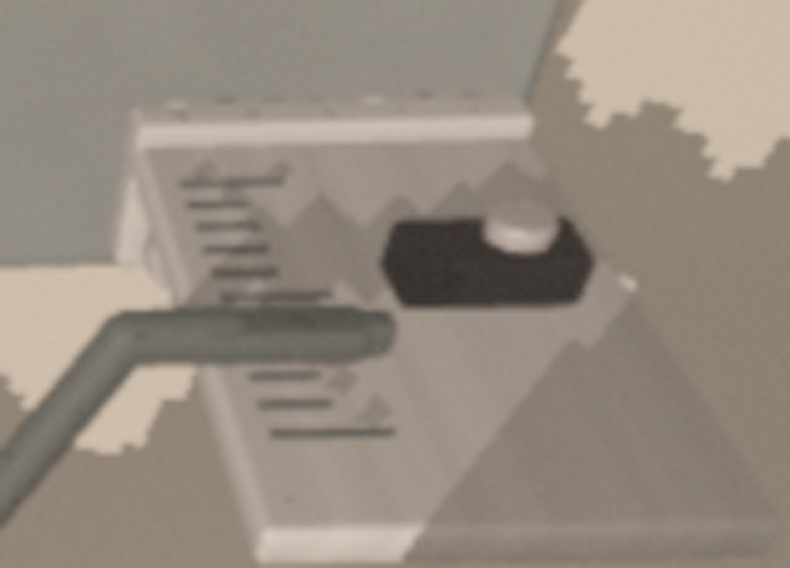

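```bash
python3 - <<'E'
from tip import *
m=np.array([.6484,-.2643,.2]);f=4.9375;Z=lambda x,y:(330+x/f,60+y/f)
for nm,tp,tab,bot,top in [('w5',(375,332),(490,306),(440,218),[Z(265,527),Z(770,522)]),('w6',(385,357),(500,361),(460,270),[(388,189),(497,187)])]:
    print(nm,'tip',tipz(nm,*Z(*tp),m,-.113,top).round(4),'tab rear top',tipz(nm,*Z(*tab),m,-.1073,top).round(4),'bot',[tipz(nm,*Z(*bot),m,-.1073-k,top)[2].round(4) for k in (0.002,.003,.004,.005)])
E
```

```text
w5 tip [-0.1133  0.111   0.059 ] tab rear top [-0.1076  0.1256  0.0469] bot [np.float64(0.0357), np.float64(0.0374), np.float64(0.0391), np.float64(0.0409)]
w6 tip [-0.1102  0.113   0.0498] tab rear top [-0.1045  0.1264  0.0424] bot [np.float64(0.0312), np.float64(0.0328), np.float64(0.0344), np.float64(0.036)]
```

Call:
move_arm(
  steps=[-1,0,0,-0.2,0,0,0,-1,0,0,-0.2,0,0,0,-1,0,0,-0.2,0,0,0,-1,0,0,0,0,0,0,-1,0,0,0,0,0,0],
)

```text
t: 8.25
eef_pos: [0.573, -0.2175, 0.0942]
tool_rot: [0.278, -0.087, 0.956, 0.025]
contact_force: [-6.7, 2.1, 8.0]
gripper_width: 0.003
```

```bash
python3 - <<'E'
from look import *
K,T,o=look('w7')
E
python3 z.py w7 330 70 160 115
```

```text
t 8.25 tcp [ 0.573  -0.2175  0.0942] F [-6.65  2.07  8.02] w 0.003 
 [[-0.831 -0.18   0.527]
 [-0.153  0.984  0.095]
 [-0.535 -0.001 -0.845]] cam [ 0.452 -0.24   0.155]
4.9375
```

View pics/w7z.png

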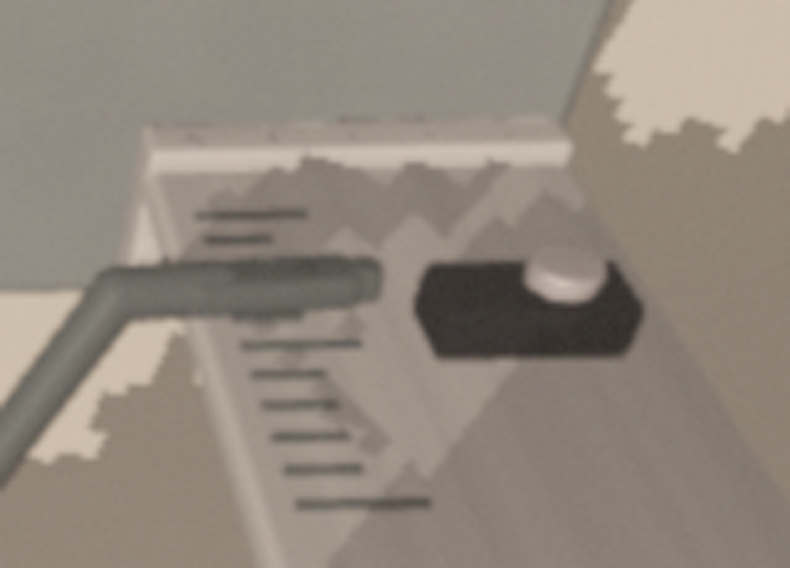

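Call:
move_arm(
  steps=[-1,0,0,-0.13,0,0,0,-1,0,0,0,0,0,0,-1,0,0,0,0,0,0],
)

```text
t: 8.6
eef_pos: [0.5729, -0.2173, 0.093]
tool_rot: [0.278, -0.087, 0.956, 0.025]
contact_force: [-7.9, 3.0, 9.7]
gripper_width: 0.003
```

```bash
python3 - <<'E'
from look import *
import cv2
K,T,o=look('w8')
for c in ['scene','side']: cv2.imwrite(f'pics/{c}8.png',cams.read_camera(c)['pixels'][:,:,::-1])
E
python3 z.py w8 330 70 160 115
```

```text
t 8.6 tcp [ 0.5729 -0.2173  0.093 ] F [-7.95  2.97  9.73] w 0.003 
 [[-0.831 -0.18   0.527]
 [-0.153  0.984  0.095]
 [-0.535 -0.001 -0.845]] cam [ 0.452 -0.24   0.154]
4.9375
```

View pics/w8z.png

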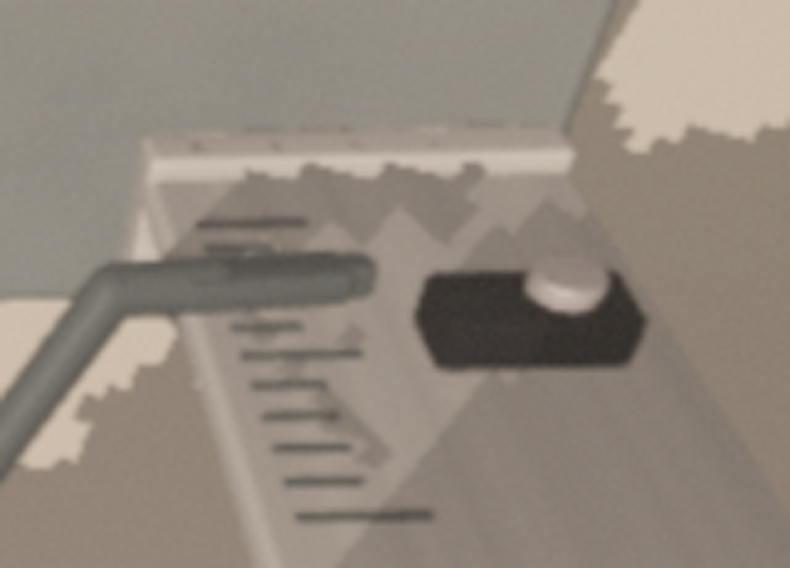

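Call:
move_arm(
  steps=[-1,0,0,-0.02,0,0,0,-1,0,0,0,0,0,0,-1,0,0,0,0,0,0,-1,0,0,0,0,0,0,-1,0,0,0,0,0,0,-1,0,0,0,0,0,0,-1,0,0,0,0,0,0,-1,0,0,0,0,0,0],
)

```text
t: 9.55
eef_pos: [0.5729, -0.2173, 0.0928]
tool_rot: [0.278, -0.087, 0.956, 0.025]
contact_force: [-8.1, 3.4, 9.8]
gripper_width: -0.0
```

Call:
move_arm(
  steps=[-1,0,0,0,0,0,0,-1,0,0,0,0,0,0,-1,0,0,0,0,0,0,-1,0,0,0,0,0,0,-1,0,0,0,0,0,0,-1,0,0,0,0,0,0],
)

```text
t: 10.15
eef_pos: [0.5729, -0.2173, 0.0928]
tool_rot: [0.278, -0.087, 0.956, 0.025]
contact_force: [-7.9, 3.3, 10.6]
gripper_width: 0.001
```

```bash
python3 - <<'E'
from look import *
K,T,o=look('w9')
E
python3 z.py w9 330 70 160 115
```

```text
t 10.15 tcp [ 0.5729 -0.2173  0.0928] F [-7.91  3.31 10.63] w 0.001 
 [[-0.831 -0.18   0.527]
 [-0.153  0.984  0.095]
 [-0.535 -0.001 -0.845]] cam [ 0.452 -0.24   0.153]
4.9375
```

View pics/w9z.png

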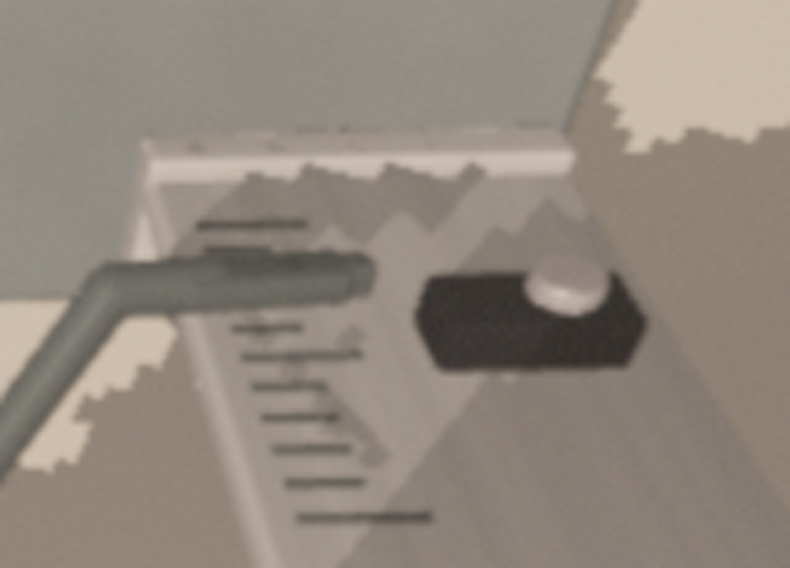

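Call:
move_arm(
  steps=[-1,0,0,0.7,0,0,0,-1,0,0,1.0,0,0,0,-1,0,0,2.0,0,0,0,-1,0,0,1.5,0,0,0,-1,0,0,0,0,0,0],
)

```text
t: 10.7
eef_pos: [0.5744, -0.2193, 0.1463]
tool_rot: [0.279, -0.086, 0.956, 0.024]
contact_force: [-0.4, -0.3, 0.6]
gripper_width: -0.001
```

```bash
python3 - <<'E'
from look import *
K,T,o=look('w10')
E
```

```text
t 10.7 tcp [ 0.5744 -0.2193  0.1463] F [-0.38 -0.34  0.64] w -0.001 
 [[-0.83  -0.178  0.529]
 [-0.151  0.984  0.093]
 [-0.538 -0.003 -0.843]] cam [ 0.453 -0.241  0.207]
```

View pics/w10.png

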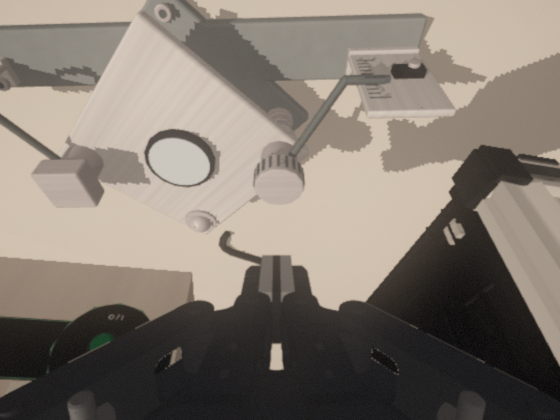

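Call:
move_arm(
  steps=[-1,0.6,-2.9,0,0,0,0,-1,0.6,-2.9,0,0,0,0,-1,0.6,-2.9,0,0,0,0,-1,0.6,-3.0,0,0,0,0,-1,0,0,-1.3,0,0,0,-1,0,0,0,0,0,0,-1,0,0,0,0,0,0],
)

```text
t: 11.45
eef_pos: [0.5969, -0.334, 0.1306]
tool_rot: [0.277, -0.087, 0.957, 0.025]
contact_force: [0.9, 0.8, 0.1]
gripper_width: -0.002
```

```bash
python3 - <<'E'
from look import *
import pl
K,T,o=look('w11'); print(o['q'].round(3))
R_=Rt(o['tool_rot'])
for p in models.place_of('wrist','square_pad_top')[:2]:
    print(p['score'],p['position'],pl.onz(dict(K=K,T=T),p['position'][1],p['position'][0],.078))
print('edge pts',[(o['eef_pos']+R_@np.array(v)).round(4) for v in [(.011,0,.025)]])
E
```

```text
t 11.45 tcp [ 0.5969 -0.334   0.1306] F [0.88 0.78 0.06] w -0.002 
 [[-0.831 -0.181  0.525]
 [-0.153  0.984  0.096]
 [-0.534 -0.001 -0.845]] cam [ 0.476 -0.357  0.191]
[ 1.424  0.906 -1.221  1.89   0.993  0.541  1.541]
0.88 [207.3, 271.5] [ 0.59719656 -0.3369176   0.078     ]
edge pts [array([ 0.6009, -0.3333,  0.1035])]
```

View pics/w11.png

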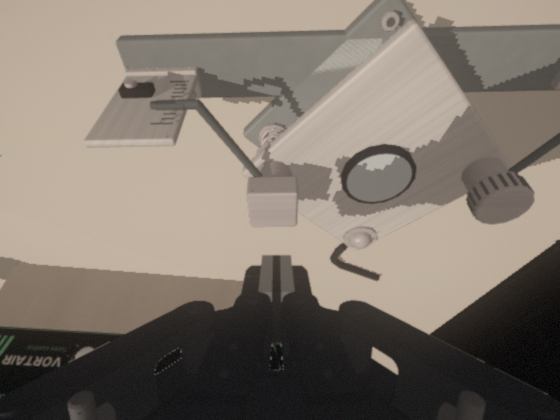

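Call:
move_arm(
  steps=[-1,-0.2,-0.25,-0.8,0,0,0,-1,0,0,-0.8,0,0,0,-1,0,0,-0.6,0,0,0,-1,0,0,0,0,0,0,-1,0,0,0,0,0,0],
)

```text
t: 12.05
eef_pos: [0.5954, -0.3379, 0.1096]
tool_rot: [0.278, -0.087, 0.956, 0.024]
contact_force: [-0.2, 0.9, 0.3]
gripper_width: -0.003
```

```bash
python3 - <<'E'
from look import *
K,T,o=look('w12')
R_=Rt(o['tool_rot'])
print('edge pts',[(o['eef_pos']+R_@np.array(v)).round(4) for v in [(.011,0,.025)]])
E
python3 z.py w12 70 75 160 115
```

```text
t 12.05 tcp [ 0.5954 -0.3379  0.1096] F [-0.2   0.92  0.27] w -0.003 
 [[-0.831 -0.179  0.527]
 [-0.152  0.984  0.094]
 [-0.535 -0.002 -0.845]] cam [ 0.475 -0.36   0.17 ]
edge pts [array([ 0.5995, -0.3372,  0.0826])]
4.9375
```

View pics/w12.png

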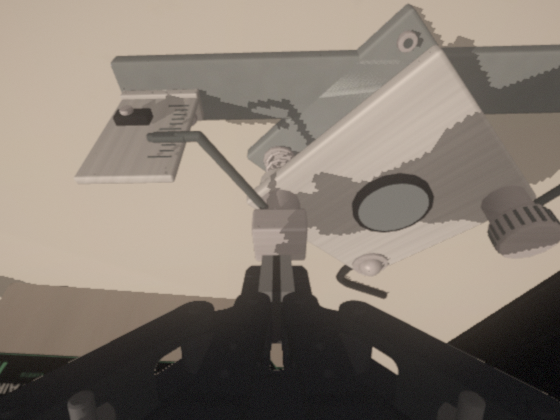

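View pics/w12z.png

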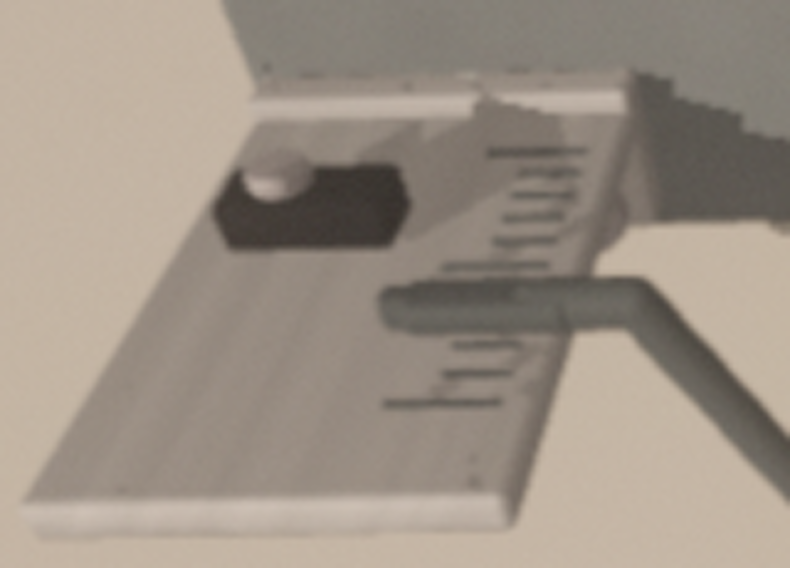

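Call:
move_arm(
  steps=[-1,0,0,-0.4,0,0,0,-1,0,0,-0.4,0,0,0,-1,0,0,-0.3,0,0,0,-1,0,0,-0.3,0,0,0,-1,0,0,-0.3,0,0,0,-1,0,0,0,0,0,0,-1,0,0,0,0,0,0],
)

```text
t: 12.8
eef_pos: [0.5956, -0.34, 0.0934]
tool_rot: [0.278, -0.086, 0.956, 0.023]
contact_force: [-4.3, -4.3, 8.8]
gripper_width: 0.002
```

```bash
python3 - <<'E'
from look import *
K,T,o=look('w13')
E
python3 z.py w13 70 75 160 115
```

```text
t 12.8 tcp [ 0.5956 -0.34    0.0934] F [-4.31 -4.29  8.75] w 0.002 
 [[-0.831 -0.177  0.528]
 [-0.152  0.984  0.091]
 [-0.536 -0.004 -0.844]] cam [ 0.475 -0.362  0.154]
4.9375
```

View pics/w13z.png

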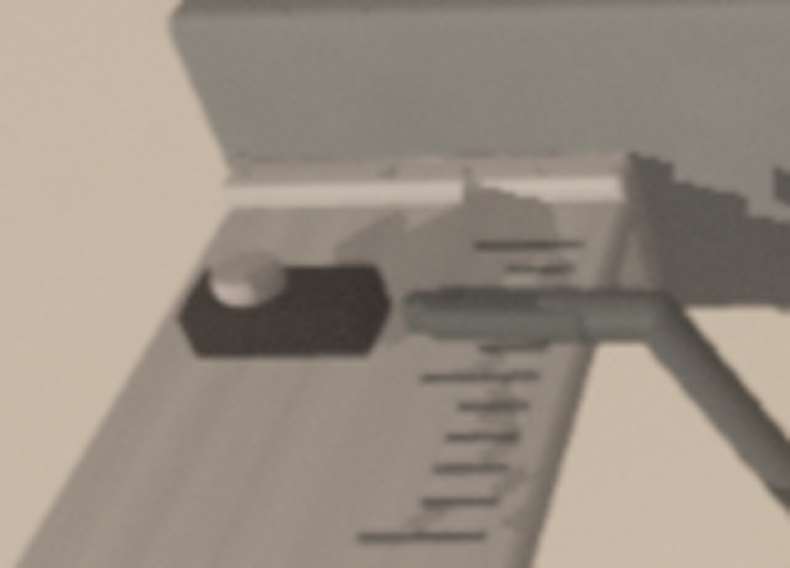

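View pics/w13.png

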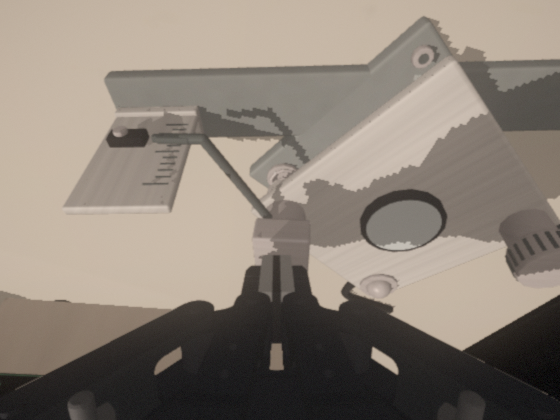

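Call:
move_arm(
  steps=[-1,0,0,-0.18,0,0,0,-1,0,0,-0.15,0,0,0,-1,0,0,0,0,0,0,-1,0,0,0,0,0,0],
)

```text
t: 13.25
eef_pos: [0.5955, -0.3406, 0.0904]
tool_rot: [0.278, -0.086, 0.957, 0.022]
contact_force: [-6.7, -5.2, 11.1]
gripper_width: 0.003
```

```bash
python3 - <<'E'
from look import *
K,T,o=look('w14')
E
python3 z.py w14 70 75 160 115
```

```text
t 13.25 tcp [ 0.5955 -0.3406  0.0904] F [-6.73 -5.19 11.08] w 0.003 
 [[-0.831 -0.176  0.528]
 [-0.151  0.984  0.09 ]
 [-0.536 -0.005 -0.844]] cam [ 0.475 -0.362  0.151]
4.9375
```

View pics/w14z.png

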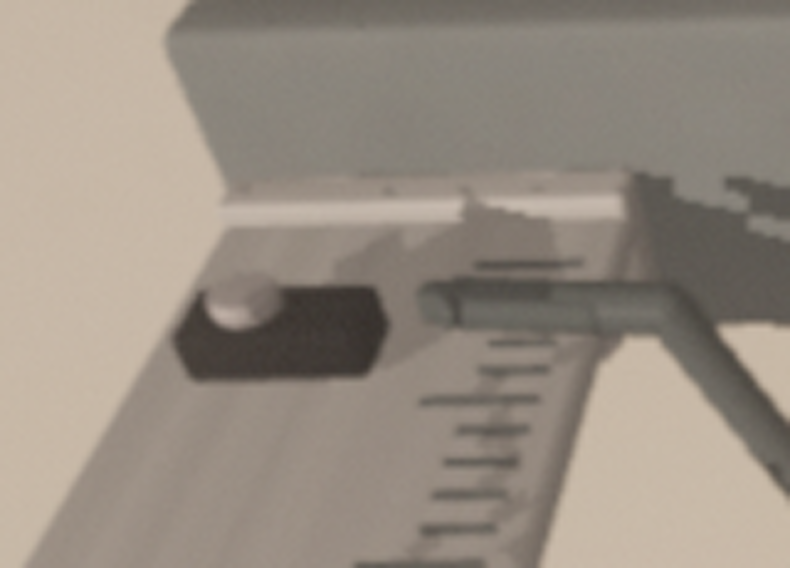

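Call:
move_arm(
  steps=[-1,0,0,-0.13,0,0,0,-1,0,0,0,0,0,0,-1,0,0,0,0,0,0,-1,0,0,0,0,0,0],
)

```text
t: 13.7
eef_pos: [0.5956, -0.3408, 0.0893]
tool_rot: [0.278, -0.086, 0.957, 0.022]
contact_force: [-7.8, -5.5, 11.6]
gripper_width: -0.001
```

```bash
python3 - <<'E'
from look import *
K,T,o=look('w15')
E
python3 z.py w15 70 75 160 115
```

```text
t 13.7 tcp [ 0.5956 -0.3408  0.0893] F [-7.81 -5.46 11.57] w -0.001 
 [[-0.831 -0.176  0.528]
 [-0.151  0.984  0.09 ]
 [-0.536 -0.005 -0.844]] cam [ 0.475 -0.363  0.15 ]
4.9375
```

View pics/w15z.png

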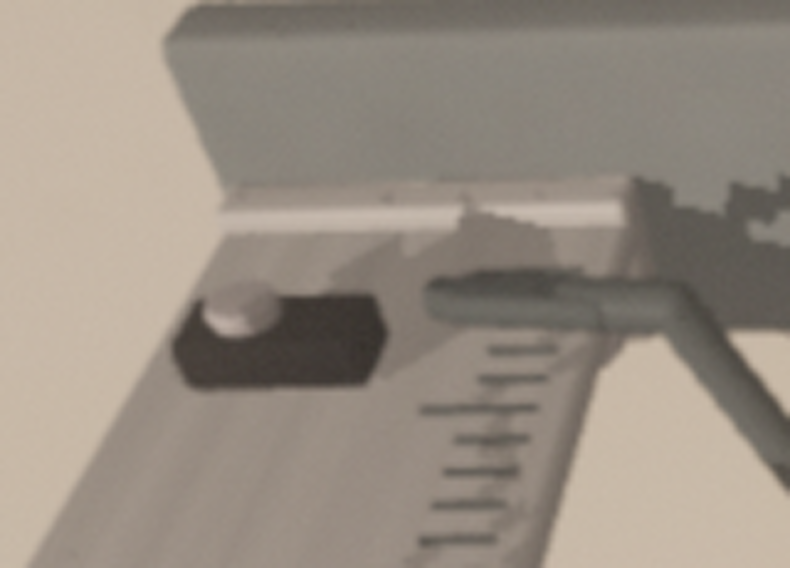

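Call:
move_arm(
  steps=[-1,0,0,-0.05,0,0,0,-1,0,0,0,0,0,0,-1,0,0,0,0,0,0,-1,0,0,0,0,0,0,-1,0,0,0,0,0,0,-1,0,0,0,0,0,0,-1,0,0,0,0,0,0,-1,0,0,0,0,0,0],
)

```text
t: 14.55
eef_pos: [0.5956, -0.3409, 0.0888]
tool_rot: [0.278, -0.086, 0.957, 0.022]
contact_force: [-8.6, -5.3, 10.8]
gripper_width: -0.001
```

```bash
python3 - <<'E'
from look import *
K,T,o=look('w16')
E
python3 z.py w16 70 75 160 115
```

```text
t 14.55 tcp [ 0.5956 -0.3409  0.0888] F [-8.56 -5.27 10.82] w -0.001 
 [[-0.831 -0.176  0.528]
 [-0.151  0.984  0.09 ]
 [-0.536 -0.005 -0.844]] cam [ 0.475 -0.363  0.149]
4.9375
```

View pics/w16z.png

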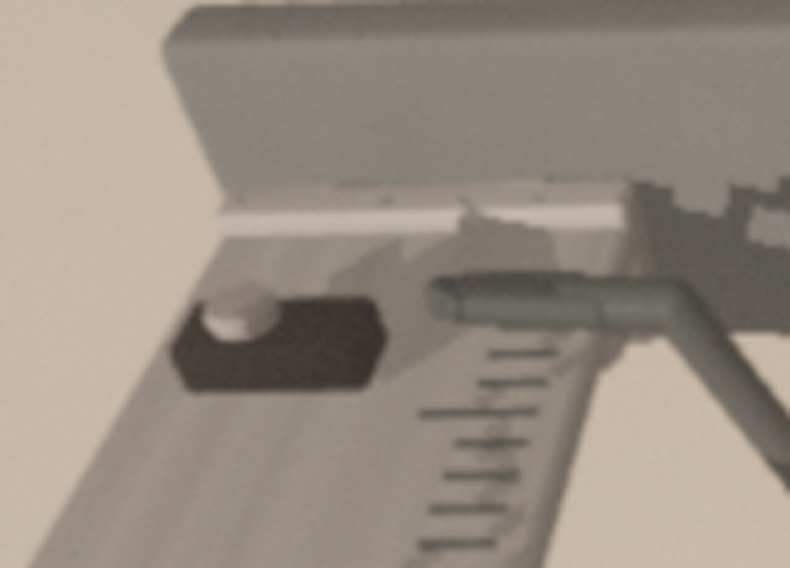

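Call:
move_arm(
  steps=[-1,0,0,0,0,0,0,-1,0,0,0,0,0,0,-1,0,0,0,0,0,0,-1,0,0,0,0,0,0,-1,0,0,0,0,0,0,-1,0,0,0,0,0,0,-1,0,0,0,0,0,0],
)

```text
t: 15.3
eef_pos: [0.5956, -0.3409, 0.0888]
tool_rot: [0.278, -0.086, 0.956, 0.022]
contact_force: [-7.9, -4.8, 11.9]
gripper_width: -0.002
```

Call:
move_arm(
  steps=[-1,0,0,0.7,0,0,0,-1,0,0,1.2,0,0,0,-1,0,0,3.0,0,0,0,-1,0,0,4.0,0,0,0,-1,-2.0,0,2.0,0,0,0,-1,0,0,0,0,0,0,-1,0,0,0,0,0,0,-1,0,0,0,0,0,0],
)

```text
t: 16.1
eef_pos: [0.575, -0.3378, 0.1954]
tool_rot: [0.277, -0.087, 0.957, 0.025]
contact_force: [0.9, 0.1, -0.0]
gripper_width: 0.003
```

```bash
python3 - <<'E'
from look import *
K,T,o=look('w17')
E
```

```text
t 16.1 tcp [ 0.575  -0.3378  0.1954] F [ 0.86  0.07 -0.02] w 0.003 
 [[-0.832 -0.179  0.526]
 [-0.152  0.984  0.095]
 [-0.534 -0.001 -0.845]] cam [ 0.454 -0.36   0.256]
```

View pics/w17.png

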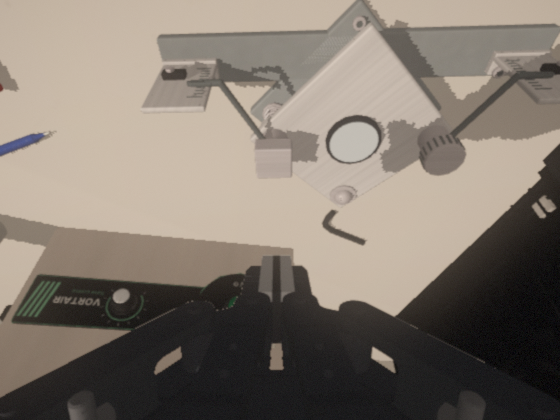

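The picture shows both corners back up. The square pointer is at about (195,83), clear of its tab at (175,73). The mirror is at (353,140) and the hex key at (345,228), both where they were. The arm touches nothing.

```bash
python3 -c "
from station import order
print(order.hand_in())"
```

```text
the job is handed in; nothing more can be done
None
```

I pressed both corners straight down with closed fingertips, round pad first and then square. Each was held about 1.5 s at its final depth, then let go. The job was handed in at about 16 s.

| Corner | Pointer while held (mm above table) | Middle of tab (mm above table) |
|---|---|---|
| Round | about 42.5 | about 42 |
| Square | about 37.4 | about 36.8 |

- **How level:** I read these heights from the wrist pictures against the scale's tick marks, good to about 1 mm. Both pointers were level with their tabs, slightly above the middle and not past it.
- **Cross-check:** For the round corner, the tilt worked out from the wrist force agreed with the picture. For the square corner, at a step before the final depth, the force put the pointer about 1 mm lower than the picture did.
- **Tool angle:** I pressed with the tool tilted about 32° so the wrist camera could see the scales. The motion was vertical, but friction put about 8 to 10 N sideways on the pads.
- **Detour:** A steeper viewing pose stopped close to a joint limit and left the fingertips lower than planned over the plate. The force reading stayed near zero, so nothing was touched.
- **Last checks:** The last picture showed both corners up, the tabs, mirror and hex key where they were, and no contact force. The star knob, loupe and steel block were not in that picture, and the arm did not go near them.

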